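# Pack the cabinet fittings kit in the joinery shop

## Robot

A 6-joint arm with a two-finger parallel gripper is mounted at the origin on the work surface. World frame = base frame: x ahead of the robot, y to its left, z up, the work surface at z = 0. Lengths are in mm, angles in degrees, forces in N, time in s.
With the tool pointing down it reaches from about 325 to 925 mm from the base axis. Payload 3.1 kg.
Tool frame: the origin (TCP) lies at the very end of the fingers, on their centre line; the grasp point (between the pads) lies grasp_offset behind it (grasp_offset is the distance from the TCP to the grasp point, in mm); z points along the fingers, x is the direction in which the jaws open and shut, and the axes are right-handed (so a half turn about z gives the same grasp; the last joint's range is limited). The gripper opens to 85 mm and grips with 20 to 120 N. Pads are 22 mm wide; open, the fingers measure 114 mm over their backs; the gripper's body (76 mm by 85 mm) begins 54 mm behind the grasp point. The pads swing forward as they close: fully open they stand 13 mm farther back than shut.
Start: joints at [65.936, 12.427, 92.441, -0, 75.132, -6.429], TCP at [189.333, 595.644, 231.3] pointing down, gripper open.
Joint ranges: [-157.48, 157.48], [-44.54, 120.13], [17.64, 146.25], [-64.5, 244.5], [7.68, 150.69], [-147.95, 147.95]. Speed limits (degrees/s): [159.86, 159.86, 180, 180, 180, 180].

## Interface

Orientations are given as [roll, pitch, yaw] about the fixed x, y, z axes, in that order (R = Rz(yaw) Ry(pitch) Rx(roll)).
In Python, from station import * gives the robot as it stands. Calls block until the motion is done:
- goto(position, orientation): joint-space move of the TCP to a pose.
- move_l(position, attitude=None, speed=150): straight line of the TCP; attitude=None keeps the orientation; speed is the mean speed in mm/s.
- move_j(angles): joint-space move.
- grip(opening, squeeze=None): finger opening in mm; squeeze is the grip in N (None keeps the last); returns when the fingers have stopped.
- wait(seconds).
- solve_ik(position, orientation): joint angles nearest the present ones, or None.
- get_obs(): the state.
- get_image(name): name is "side" or "top"; returns the picture (420x560x3 uint8, red, green, blue); there is no depth.
- get_calibration(name): a dict with "fx", "fy", "cx", "cy" (pixels), "D" ([k1, k2, p1, p2, k3] as OpenCV has them; the pictures are not rectified), "R" (3x3) and "t" (3): a world point X has camera coordinates R X + t. Camera axes: x right, y down, z forward; pixel columns grow to the right and rows downward; lengths in mm; the calibration is good to about 2 mm. A picture is of the moment at which its call begins. get_calibration takes no time and is no camera call.
A pose or a line that the arm cannot do raises Unreachable and nothing moves.
- sign_off(): hands the job in, once; it reports no verdict.
Trained networks look in the newest picture that a camera, given by its name, has taken for a name from the list of things; names that differ only in an ending like _2 or _b are one class to them, and where a whole thing is asked for, a point or a joint stands for the part that bears it (a point fixed in the world has none). Each returns a list of dicts, best first, with "score" (0 to 1); they miss things now and then, are a little off and sometimes report something else, mostly with a low value. They report only what shows in the picture. A call takes as long as a camera call. They do not tell look-alikes from the thing itself.
- spot_in(name, camera): "extent" ([centre column, centre row, width, height] in pixels, round what is visible of it).
- regions_of(name, camera): "region" (420x560 bool, what is visible of it) and "extent" ([centre column, centre row, width, height] in pixels, round what is visible of it).
The state is a dict: "t": time; "joint_pos": joint angles; "qvel": joint speeds; "effort": joint torques, N m; "tcp_pos": TCP position; "ee_rot": TCP orientation; "wrist_force": force on the tool from outside, world axes, zero at the start; "moment": the same for the moment, N m; "grip_width": finger opening in mm.
Only numpy, scipy, OpenCV 4.12 (cv2) and the standard library are available. Lean on these libraries where they do the work, as an engineer would, in place of code of your own. Each camera call takes 0.05 s, during which the arm holds its last target.

## Task

Pack the fittings kit for the cabinet: put the solid round foot, the square foot, the long pull and the round-headed knob into the caddy, each standing upright and fully down in the nest whose recess matches it (large round, square, long slot, small round). Set each one down gently, do not drop it. The bored foot and the short pull belong to another job: leave them where they stand.

Things in the scene. Friction and masses are not known exactly. Their poses are not given: they have to be found in the camera images.
- round_foot_mid (a point): Solid round furniture foot, pale wood: a plain upright cylinder 44 mm in diameter and 60 mm tall, edges eased, closed flat top. Goes in the large round recess. Stands upright on the bench; the point is at its centre, half-way up, z is up
- square_foot_mid (a point): Square furniture foot, pale wood: a block 42 x 42 mm, 60 mm tall. Goes in the square recess (any turn about the vertical fits). Stands upright on the bench; the point is at its centre, half-way up, z is up, x and y are normal to its side faces
- pull_mid (a point): Long drawer pull, pale wood: a bridge-shaped handle 72 mm long, 20 mm wide, 54 mm tall, standing on its two legs; a 20 x 20 mm bar on top (34 to 54 mm above the bench) joins the legs, with an open gap under it. Goes lengthwise in the long slot. The point is half-way up in the middle of the handle (27 mm up; the bar's centre is 17 mm above it); x runs along its length, y across, z up
- knob_mid (a point): Round-headed drawer knob, pale wood, standing on its base: base 30 mm in diameter, waist 22 mm, head 34 mm in diameter from 30 to 50 mm up, 56 mm tall in all. Goes in the small round recess. The point is on its axis half-way up (28 mm; the head's middle is 12 mm above it), z is up
- bored_foot_mid (a point): LOOK-ALIKE, leave alone: a round foot of the same wood, diameter (44 mm) and height (60 mm) as the round foot, but with a 24 mm hole right through it from top to bottom. Stands upright on the bench; the point is at its centre, half-way up, z is up
- short_pull_mid (a point): LOOK-ALIKE, leave alone: a pull of the same wood and section as the long one (20 mm wide, 54 mm tall) but only 40 mm long. The point is at its centre, half-way up; x runs along its length, z up
- nest_round_floor (a point): One of four fixed pale plywood nests (104 x 96 mm, tops 16 mm above the bench), 100 mm apart in a row in the dark wooden caddy, in any sequence. Its top has a recess 6 mm deep with a black floor: large round, 62 mm in diameter, for the round foot. The point is the centre of the recess's floor; x runs across the caddy, y along the row, z up
- nest_square_floor (a point): One of four fixed pale plywood nests (104 x 96 mm, tops 16 mm above the bench), 100 mm apart in a row in the dark wooden caddy, in any sequence. Its top has a recess 6 mm deep with a black floor: square, 60 x 60 mm, for the square foot. The point is the centre of the recess's floor; x runs across the caddy, y along the row, z up
- nest_slot_floor (a point): One of four fixed pale plywood nests (104 x 96 mm, tops 16 mm above the bench), 100 mm apart in a row in the dark wooden caddy, in any sequence. Its top has a recess 6 mm deep with a black floor: a long slot 90 mm (along x) by 38 mm (along y), for the long pull. The point is the centre of the recess's floor; x runs across the caddy, y along the row, z up
- nest_small_floor (a point): One of four fixed pale plywood nests (104 x 96 mm, tops 16 mm above the bench), 100 mm apart in a row in the dark wooden caddy, in any sequence. Its top has a recess 6 mm deep with a black floor: small round, 48 mm in diameter, for the knob. The point is the centre of the recess's floor; x runs across the caddy, y along the row, z up
Not all that is in view belongs to the job. What is shaped like the part that bears pull_mid but blue is not meant.

How it is judged (in metres and radians):
At the end, for the whole second after the job is handed in: Round foot, square foot, long pull and knob each stand upright (within 0.1 rad), at rest (under 0.02 m/s), within 14 mm of the centre of their own nest's recess and down on its floor (within 3 mm); the bored foot and the short pull stand upright within 20 mm of where they started (horizontal distance between round_foot_mid and nest_round_floor below 0.014 m and z of round_foot_mid in the frame of nest_round_floor below 0.033 m and angle between each of round_foot_mid, square_foot_mid, pull_mid, knob_mid, bored_foot_mid, short_pull_mid's own z axis and vertical below 0.1 rad and linear speed of each of round_foot, square_foot, pull, knob below 0.02 m/s and horizontal distance between square_foot_mid and nest_square_floor below 0.014 m and z of square_foot_mid in the frame of nest_square_floor below 0.033 m and horizontal distance between pull_mid and nest_slot_floor below 0.014 m and z of pull_mid in the frame of nest_slot_floor below 0.03 m and horizontal distance between knob_mid and nest_small_floor below 0.014 m and z of knob_mid in the frame of nest_small_floor below 0.031 m and distance of each of bored_foot_mid, short_pull_mid from where it was at the start of the episode below 0.02 m); the robot touches nothing.
It fails at once if a fitting is dropped or thrown (moves faster than 0.5 m/s with no finger on it) ((linear speed of round_foot above 0.5 m/s and contact force between the fingers and round_foot below 0.01 N) or (linear speed of square_foot above 0.5 m/s and contact force between the fingers and square_foot below 0.01 N) or (linear speed of pull above 0.5 m/s and contact force between the fingers and pull below 0.01 N) or (linear speed of knob above 0.5 m/s and contact force between the fingers and knob below 0.01 N)).
It fails at once if the look-alike bored foot is moved by more than 20 mm (distance of bored_foot_mid from where it was at the start of the episode above 0.02 m).
It fails at once if the look-alike short pull is moved by more than 20 mm (distance of short_pull_mid from where it was at the start of the episode above 0.02 m).
It also fails if it takes over 104 s, if anything falls off the work surface, if the arm or the gripper's body presses on something with over 40 N, if the wrist force passes 120 N, or if a joint passes its speed limit or range.

## Working session

There is one attempt and no reset: what is moved stays moved. The work goes in short steps, each a Python script; the robot and the scene stay as the last script left them, time stands still between calls to the robot, and variables do not carry over. Pictures are saved under pics/ and viewed, and the job is handed in when it is done.

```bash
mkdir -p pics; ls; python3 - <<'E'
from station import *
import cv2
for n in("side","top"):
    im=get_image(n); cv2.imwrite(f"pics/{n}0.png",im[:,:,::-1]); c=get_calibration(n); print(n,{k:(v.tolist() if hasattr(v,'tolist') else v) for k,v in c.items()})
o=get_obs();print(o)
try: print(grasp_offset)
except Exception as e: print(e)
E
```

```text
pics
side {'fx': 545.5394833898861, 'fy': 545.5394833898861, 'cx': 274.62741859347403, 'cy': 207.56881339737168, 'D': [0.026653249352683452, 0.0, 0.0, 0.0, 0.0], 'R': [[0.9037437258437848, -0.42797815726253535, 0.009053999346069127], [-0.3004943564079604, -0.6493212051154216, -0.6986308856287577], [0.30487771280459264, 0.6286626038612616, -0.7154249861036578]], 't': [-445.3622682927164, 167.72222341094718, 1296.3308755532637]}
top {'fx': 395.1803503323183, 'fy': 395.1803503323183, 'cx': 275.6784744499982, 'cy': 217.56497865126124, 'D': [-0.07730597192882366, 0.0, 0.0, 0.0, 0.0], 'R': [[0.01785550282384115, -0.9997677652496201, -0.012066341064645145], [-0.9958815362193192, -0.01671060595464479, -0.08911072587560408], [0.08888839539757858, 0.013607763093511457, -0.995948634191159]], 't': [-21.34616435406363, 470.96627877046427, 869.9618298354009]}
{'t': 0.1, 'joint_pos': array([ 6.59358524e+01,  1.24730872e+01,  9.25224481e+01, -2.32140058e-03,
        7.51333179e+01, -6.42780266e+00]), 'qvel': array([ 0.05668024, -0.00735746, -0.22925123,  0.05175853,  0.02648975,
       -0.04896468]), 'effort': array([ 2.26986208e-04, -3.98079228e+01, -3.04970706e+01, -1.21487446e-04,
        4.25613704e-03, -6.33245486e-05]), 'tcp_pos': array([189.02755558, 594.92750748, 230.06297663]), 'ee_rot': array([-1.79987803e+02,  1.28294176e-01,  7.23642668e+01]), 'wrist_force': array([-0.76591104,  0.01153994, -0.42792765]), 'moment': array([-0.00885772,  0.02013548,  0.0339031 ]), 'grip_width': 85.33093300037278}
18.700000000000003
```

View pics/side0.png

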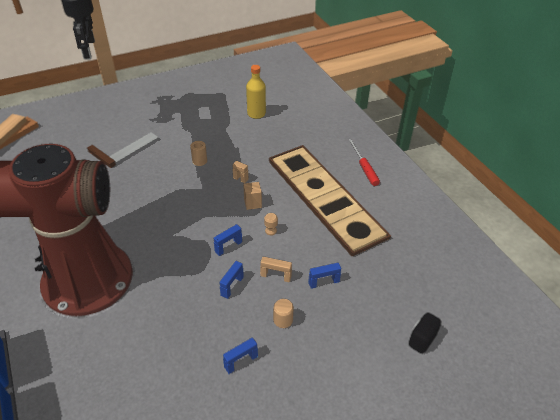

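View pics/top0.png

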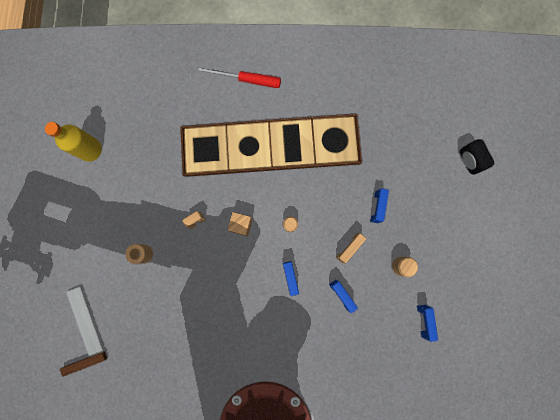

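```bash
cat > h.py <<'E'
from station import *
import numpy as np, cv2
from scipy.optimize import minimize
CAL={n:get_calibration(n) for n in("side","top")}
def proj(n,X):
    c=CAL[n];K=np.array([[c['fx'],0,c['cx']],[0,c['fy'],c['cy']],[0,0,1.]])
    p,_=cv2.projectPoints(np.asarray(X,float).reshape(-1,1,3),cv2.Rodrigues(np.array(c['R']))[0],np.array(c['t'],float),K,np.array(c['D'],float));return p.reshape(-1,2)
def ray(n,uv,z):
    c=CAL[n];K=np.array([[c['fx'],0,c['cx']],[0,c['fy'],c['cy']],[0,0,1.]])
    p=cv2.undistortPoints(np.array(uv,float).reshape(1,1,2),K,np.array(c['D'],float)).reshape(2)
    R=np.array(c['R']);t=np.array(c['t']);d=R.T@np.array([p[0],p[1],1]);o=-R.T@t
    return o+d*(z-o[2])/d[2]
def box(x0,x1,y0,y1,z0,z1): return np.array([[x,y,z] for x in(x0,x1) for y in(y0,y1) for z in(z0,z1)],float)
def cyl(d,z0,z1):
    a=np.linspace(0,2*np.pi,33)[:-1];return np.array([[d/2*np.cos(t),d/2*np.sin(t),z] for t in a for z in(z0,z1)])
def pull(L): return [box(-L/2,L/2,-10,10,34,54),box(-L/2,-L/2+12,-10,10,0,34),box(L/2-12,L/2,-10,10,0,34)]
SH=dict(round_foot_mid=[cyl(44,0,60)],bored_foot_mid=[cyl(44,0,60)],square_foot_mid=[box(-21,21,-21,21,0,60)],pull_mid=pull(72),short_pull_mid=pull(40),
 knob_mid=[cyl(30,0,15),cyl(22,10,32),cyl(34,30,50),cyl(24,50,56)])
S=4
def render(n,parts,x,y,yaw,z=0):
    m=np.zeros((420*S,560*S),np.uint8);c,s=np.cos(yaw),np.sin(yaw)
    for P in parts:
        Q=P@np.array([[c,-s,0],[s,c,0],[0,0,1]]).T+[x,y,z]
        h=cv2.convexHull(((proj(n,Q)+.5)*S).astype(np.float32)).astype(np.int32)
        cv2.fillConvexPoly(m,h,1)
    return cv2.resize(m.astype(np.float32),(560,420),interpolation=cv2.INTER_AREA)
def fit(name,masks,yaws=(0,),z=0):
    n0=next(iter(masks));ys,xs=np.nonzero(masks[n0]);p0=ray(n0,(xs.mean(),ys.mean()),z+28)
    def cost(v):
        e=0
        for n,m in masks.items():
            r=render(n,SH[name],v[0],v[1],v[2]/20,z);e+=1-np.minimum(r,m).sum()/np.maximum(r,m).sum()
        return e
    best=None
    for yw in yaws:
        st=np.array([p0[0],p0[1],yw*20])
        r=minimize(cost,st,method='Nelder-Mead',options=dict(initial_simplex=np.array([st,st+[8,0,0],st+[0,8,0],st+[0,0,5]]),xatol=.1,fatol=1e-4))
        if best is None or r.fun<best.fun: best=r
    return best.x[0],best.x[1],np.degrees(best.x[2]/20),best.fun
E
python3 - <<'E'
from h import *
import pickle
for n in("side","top"): get_image(n)
out={}
for n in("side","top"):
    for k in SH:
        if k in("bored_foot_mid",):continue
        out[n,k]=regions_of(k,n)
        print(n,k,[(round(d['score'],2),np.round(d['extent']).astype(int).tolist(),int(d['region'].sum())) for d in out[n,k]])
    for k in("nest_round_floor","nest_square_floor","nest_slot_floor","nest_small_floor"):
        out[n,k]=spot_in(k,n)
        print(n,k,[(round(d['score'],2),np.round(d['extent'],1).tolist()) for d in out[n,k]])
pickle.dump(out,open('out.pkl','wb'))
E
```

```text
side round_foot_mid [(0.65, [282, 315, 23, 30], 473)]
side square_foot_mid [(0.88, [251, 195, 22, 27], 425)]
side pull_mid [(0.8, [324, 276, 33, 25], 449), (0.79, [275, 270, 33, 24], 457), (0.75, [233, 280, 27, 43], 455), (0.67, [242, 355, 34, 37], 564), (0.66, [227, 239, 32, 35], 416)]
side short_pull_mid [(0.52, [241, 171, 13, 24], 290)]
side knob_mid [(0.65, [270, 225, 16, 20], 222)]
side nest_round_floor [(0.84, [358.5, 231.1, 49.7, 44.4])]
side nest_square_floor [(0.94, [296.0, 162.4, 48.2, 30.4])]
side nest_slot_floor [(0.89, [335.9, 206.8, 47.8, 33.4])]
side nest_small_floor [(0.72, [314.4, 183.6, 47.4, 31.9])]
top round_foot_mid [(0.72, [404, 267, 23, 21], 432)]
top square_foot_mid [(0.9, [239, 226, 24, 20], 423)]
top pull_mid [(0.9, [344, 297, 30, 35], 402), (0.89, [381, 205, 13, 33], 412), (0.84, [350, 248, 28, 31], 377), (0.7, [429, 320, 22, 39], 450), (0.52, [289, 281, 12, 32], 331), (0.24, [206, 149, 41, 46], 1774)]
top short_pull_mid [(0.76, [192, 220, 24, 14], 255)]
top knob_mid [(0.68, [293, 223, 18, 20], 225)]
top nest_round_floor [(0.57, [336.2, 141.3, 44.6, 50.0])]
top nest_square_floor [(0.68, [208.2, 150.5, 41.1, 45.8])]
top nest_slot_floor [(0.75, [292.0, 143.2, 41.3, 43.9])]
top nest_small_floor [(0.65, [247.1, 149.4, 38.1, 48.9])]
```

```bash
python3 - <<'E'
import cv2,numpy as np
s=cv2.imread('pics/side0.png');t=cv2.imread('pics/top0.png')
a=cv2.resize(s[130:340,180:350],None,fx=2.8,fy=2.8,interpolation=2);b=cv2.resize(t[180:290,120:430],None,fx=2.5,fy=2.5,interpolation=2)
cv2.imwrite('pics/cs.png',a);cv2.imwrite('pics/ct.png',b)
E
```

```text
(no output)
```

View pics/cs.png

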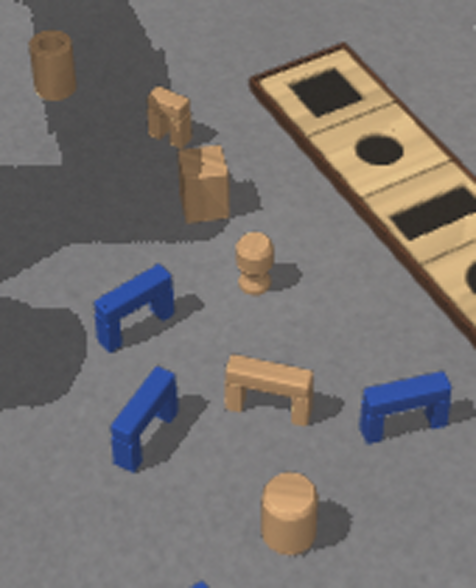

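View pics/ct.png

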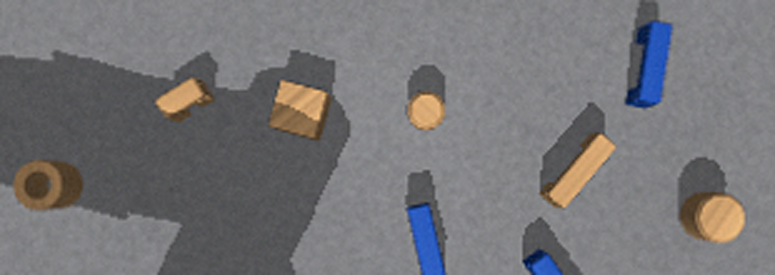

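```bash
cat > meas.py <<'E'
from h import *
BX={'side':dict(round_foot_mid=(284,313),square_foot_mid=(253,195),pull_mid=(276,268),knob_mid=(271,223),short_pull_mid=(241,172),bored_foot_mid=(199,152)),
'top':dict(round_foot_mid=(405,267),square_foot_mid=(240,223),pull_mid=(352,248),knob_mid=(291,224),short_pull_mid=(192,219),bored_foot_mid=(138,254))}
def wood(im):
    h=cv2.cvtColor(im,cv2.COLOR_RGB2HSV);return ((h[...,1]>75)&(h[...,0]<25)).astype(np.uint8)
def comp(im,c,excl=None):
    m=wood(im);k,l,st,ce=cv2.connectedComponentsWithStats(m)
    p=l[c[1]-4:c[1]+5,c[0]-4:c[0]+5];p=p[p>0];i=np.bincount(p).argmax();return (l==i).astype(np.float32)
E
python3 - <<'E'
from meas import *
ims={n:cv2.imread(f'pics/{n}0.png')[:,:,::-1].copy() for n in CAL}
res={}
for k in SH:
    ms={n:comp(ims[n],BX[n][k]) for n in ('top','side')}
    print(k,[int(m.sum()) for m in ms.values()])
    yaws=np.radians([0,30,60] if 'square' in k else [0,45,90,135]) if ('square' in k or 'pull' in k) else (0,)
    f=fit(k,ms,yaws);ft=fit(k,{'top':ms['top']},yaws);fs=fit(k,{'side':ms['side']},yaws)
    for r in(f,ft,fs): print('   ',np.round(r,2))
    res[k]=f[:3]
dk={}
for n,c in dict(square=[(206,149),(296,162)],small=[(249,146),(316,184)],slot=[(292,143),(337,206)],round=[(335,140),(358,231)]).items():
    for cam,u in zip(('top','side'),c):
        g=(ims[cam].max(2)<85).astype(np.uint8);w,l,st,ce=cv2.connectedComponentsWithStats(g,connectivity=4)
        i=l[u[1],u[0]]; print(n,cam,ce[i].round(1),st[i][4],st[i][:4],ray(cam,ce[i],10).round(1))
    
import json;json.dump(res,open('res.json','w'))
E
```

```text
round_foot_mid [417, 489]
    [ 3.6774e+02 -3.0238e+02  8.3900e+00  3.2000e-01]
    [ 3.6669e+02 -2.9935e+02 -6.3700e+00  1.3000e-01]
    [ 3.7127e+02 -2.9985e+02  9.7900e+00  1.6000e-01]
bored_foot_mid [437, 336]
    [3.8544e+02 2.9014e+02 1.3700e+01 2.3000e-01]
    [3.8443e+02 2.9138e+02 2.1000e+00 1.0000e-01]
    [3.8690e+02 2.8894e+02 2.3950e+01 1.0000e-01]
square_foot_mid [421, 692]
    [455.33  66.26  75.75   0.49]
    [4.5489e+02 6.6220e+01 7.5750e+01 6.0000e-02]
    [4.578e+02 6.576e+01 7.515e+01 4.000e-01]
pull_mid [359, 458]
    [ 4.0738e+02 -1.8204e+02 -4.0020e+01  2.6000e-01]
    [ 4.0581e+02 -1.8071e+02  1.4028e+02  9.0000e-02]
    [ 4.0815e+02 -1.8283e+02  1.3746e+02  1.3000e-01]
short_pull_mid [235, 692]
    [463.29 170.47 122.64   0.77]
    [4.6319e+02 1.7087e+02 1.2197e+02 1.0000e-01]
    [458.12  67.47 117.23   0.55]
knob_mid [186, 241]
    [ 4.5724e+02 -4.5510e+01 -7.2300e+00  2.5000e-01]
    [ 4.5635e+02 -4.5170e+01 -4.6800e+00  8.0000e-02]
    [ 4.588e+02 -4.647e+01  8.530e+00  1.100e-01]
square top [205.7 149. ] 601 [193 136  26  26] [630.3 153.2  10. ]
square side [296.  162.8] 236 [284 155  25  17] [633.9 153.7  10. ]
small top [248.6 145.8] 297 [239 137  20  19] [639.   53.1  10. ]
small side [315.  183.4] 129 [307 179  17  10] [642.7  53.9  10. ]
slot top [291.7 142.7] 582 [283 124  18  38] [647.7 -47.1  10. ]
slot side [335.3 205.7] 281 [320 197  32  19] [650.5 -45.9  10. ]
round top [334.5 139.8] 505 [322 128  26  25] [ 656.4 -146.9   10. ]
round side [358.1 229.7] 294 [347 222  23  17] [ 660.4 -145.6   10. ]
```

Possible mix-ups, by side/top pixel:
- **Round foot:** solid foot (284,313)/(405,267) against the bored foot (199,152)/(138,254), whose hole is visible. I choose the first.
- **Pull:** pale long pull (276,268)/(352,248) against the pale short pull (241,172)/(192,219) and four blue pulls (227,239), (233,280), (324,276), (242,355). I choose the first.
- **Square foot and knob:** (253,195)/(240,223) and (271,223)/(291,224), with nothing similar in view.

The crops confirm these choices. Nest centres come out 100 mm apart, which matches the description. I'll start with the round foot.

```bash
cat > pp.py <<'E'
from h import *
GO=18.7
NEST=dict(square=(631.3,153.4),small=(640.2,53.4),slot=(648.5,-46.7),round=(657.7,-146.5))
def best(p,yaw):
    c=[]
    for y in(yaw,yaw+180,yaw-180):
        q=solve_ik(p,[180,0,y])
        if q is not None: c.append((abs(q[5]),y))
    return min(c)[1]
def pick(xy,yaw,gz,op):
    y=best([*xy,150],yaw); grip(op,40) if abs(get_obs()['grip_width']-op)>3 else None
    goto([*xy,150],[180,0,y]);move_l([*xy,gz-GO],speed=120)
    g=grip(0,40);wait(.2);o=get_obs();print('grip',o['grip_width'].round(1) if hasattr(o['grip_width'],'round') else o['grip_width'],o['wrist_force'].round(1),o['tcp_pos'].round(1),'t',round(o['t'],1))
def lift(xy,gz): 
    move_l([*xy,155],speed=150);wait(.1);o=get_obs();print('lifted',round(o['grip_width'],1),o['wrist_force'].round(1),o['tcp_pos'].round(1))
def place(xy,yaw,gz,op):
    y=best([*xy,155],yaw)
    goto([*xy,155],[180,0,y]);z=gz+10-GO
    move_l([*xy,z+6],speed=100);wait(.2);f0=get_obs()['wrist_force'][2]
    for d in np.arange(4,-4.1,-1):
        move_l([*xy,z+d],speed=15);wait(.05);o=get_obs();f=o['wrist_force'][2]-f0
        if f>3: break
    print('place d',d,'df',round(f,1),o['tcp_pos'].round(1),round(o['grip_width'],1),'t',round(o['t'],1))
def release(xy,op):
    grip(op);wait(.2);move_l([*xy,155],speed=150);print('t',round(get_obs()['t'],1))
E
python3 - <<'E'
from pp import *
print([best([*p,150],y) for p,y in [((369,-300),5),((456,66),-14.2),((407,-182),48.9),((457.6,-45.8),5),(NEST['round'],5),(NEST['square'],5),(NEST['slot'],95),(NEST['small'],5)]])
pick((369,-300),5,40,80); lift((369,-300),40)
for n in CAL: cv2.imwrite(f'pics/{n}1.png',get_image(n)[:,:,::-1])
E
```

```text
[5, -14.2, 48.9, 5, 5, 5, -85, 5]
grip 42.674096781354265 [-0.7  0.8  5.6] [ 369.6 -300.6   22.2] t 6.4
lifted 42.9 [ 0.4  0.2 -0.4] [ 368.2 -299.1  153.5]
```

```bash
python3 -c "
import cv2,numpy as np
cv2.imwrite('pics/both1.png',np.vstack([cv2.imread('pics/side1.png')[140:420,:],cv2.imread('pics/top1.png')[100:390,:]]))"
```

```text
(no output)
```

View pics/both1.png

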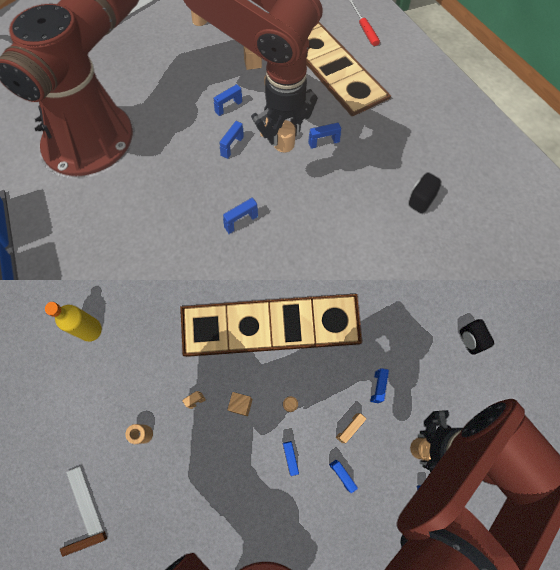

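The foot is held and looks upright: side crop (287,135), top crop (421,448). Now I'll place it.

```bash
python3 - <<'E'
from pp import *
place(NEST['round'],5,40,80)
for n in CAL: cv2.imwrite(f'pics/{n}2.png',get_image(n)[:,:,::-1])
E
python3 -c "
import cv2,numpy as np
cv2.imwrite('pics/both2.png',np.hstack([cv2.resize(cv2.imread('pics/side2.png')[140:290,270:420],(400,400)),cv2.resize(cv2.imread('pics/top2.png')[80:230,250:400],(400,400))]))"
```

```text
place d 0.0 df 5.4 [ 657.8 -146.5   32.3] 42.8 t 11.9
```

View pics/both2.png

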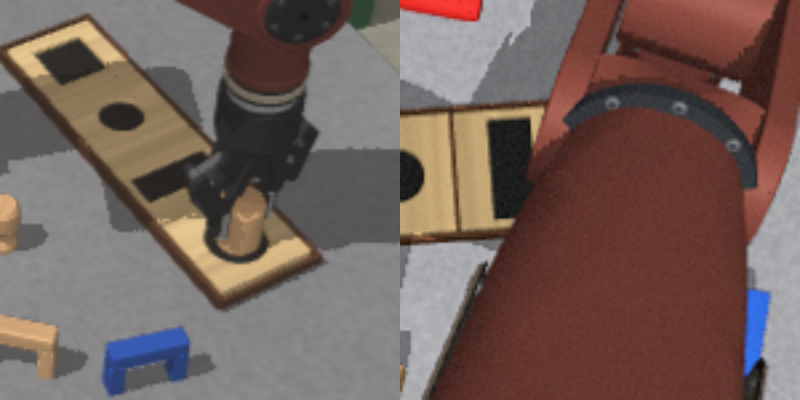

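The foot is in the large round recess with contact at the expected height: TCP z 32.3 mm, against 22.2 mm on the bench, a 10 mm rise. I'll release it and go on to the pull.

```bash
python3 - <<'E'
from pp import *
release(NEST['round'],80)
pick((407,-181.8),48.9,44,50); lift((407,-181.8),44)
place(NEST['slot'],95,44,50)
for n in CAL: cv2.imwrite(f'pics/{n}3.png',get_image(n)[:,:,::-1])
E
python3 -c "
import cv2,numpy as np
cv2.imwrite('pics/both3.png',np.hstack([cv2.resize(cv2.imread('pics/side3.png')[140:290,270:420],(400,400)),cv2.resize(cv2.imread('pics/top3.png')[80:230,250:400],(400,400))]))"
```

```text
t 13.7
grip 19.06044314042358 [-0.5 -0.2  4.9] [ 407.6 -182.2   26. ] t 16.8
lifted 19.3 [-0.   0.2 -0. ] [ 406.  -181.2  153.5]
place d 0.0 df 6.3 [648.6 -46.7  36.1] 19.5 t 23.3
```

View pics/both3.png

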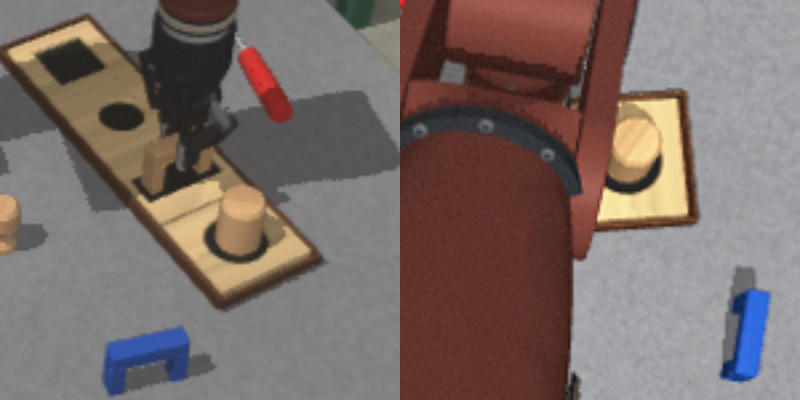

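The round foot stands free in its recess, and the pull is down in the slot (contact 10 mm above its bench height). Next is the knob.

```bash
python3 - <<'E'
from pp import *
release(NEST['slot'],50)
pick((457.6,-45.8),5,40,70); lift((457.6,-45.8),40)
place(NEST['small'],5,40,70)
for n in CAL: cv2.imwrite(f'pics/{n}4.png',get_image(n)[:,:,::-1])
E
python3 -c "
import cv2,numpy as np
cv2.imwrite('pics/both4.png',np.hstack([cv2.resize(cv2.imread('pics/side4.png')[130:280,260:410],(400,400)),cv2.resize(cv2.imread('pics/top4.png')[80:230,220:370],(400,400))]))"
```

```text
t 24.9
grip 32.26473282576705 [-1.2  0.4  5.4] [458.1 -46.   22. ] t 28.6
lifted 32.9 [ 0.4 -0.3 -0.8] [456.5 -45.5 153.5]
place d 0.0 df 4.5 [640.3  53.4  32. ] 32.5 t 33.6
```

View pics/both4.png

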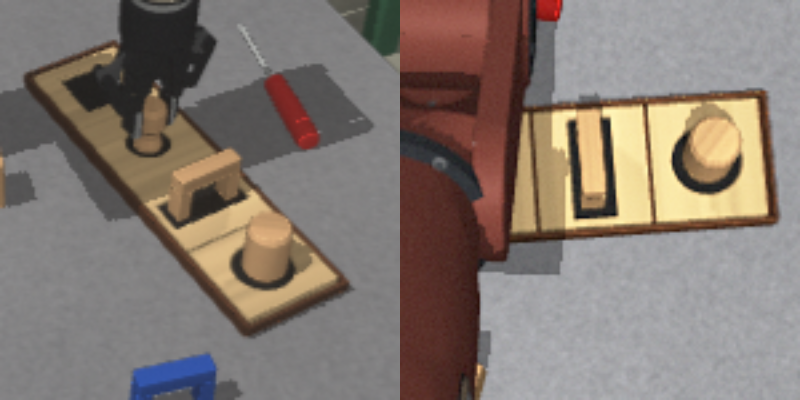

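The pull and round foot are seated, and the knob is in the small recess. The square foot is last.

```bash
python3 - <<'E'
from pp import *
release(NEST['small'],80)
pick((456,66),-14.2,40,80); lift((456,66),40)
place(NEST['square'],5,40,80)
cv2.imwrite('pics/side5.png',get_image('side')[:,:,::-1])
E
python3 -c "
import cv2,numpy as np
cv2.imwrite('pics/c5.png',cv2.resize(cv2.imread('pics/side5.png')[120:280,180:410],(690,480)))"
```

```text
t 35.4
grip 41.36761077799737 [-1.3 -0.2  4.7] [456.7  66.   22. ] t 38.0
lifted 41.5 [-0.2 -0.1 -0.2] [454.8  66.  153.5]
place d 0.0 df 5.3 [631.5 153.4  32.1] 41.5 t 43.0
```

View pics/c5.png

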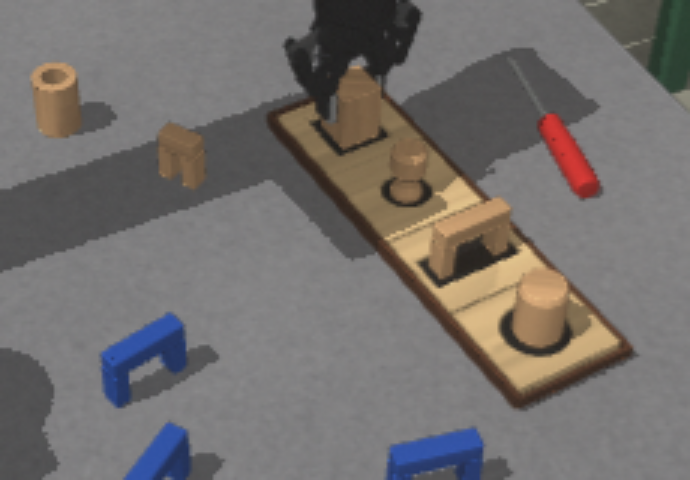

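The square foot is in the square recess. I'll release it, clear the arm and do a final check.

```bash
python3 - <<'E'
from pp import *
release(NEST['square'],80)
move_j([65.936,12.427,92.441,0,75.132,-6.429]);wait(.3)
ims={}
for n in CAL: ims[n]=get_image(n);cv2.imwrite(f'pics/{n}6.png',ims[n][:,:,::-1])
# predicted outlines of upright, seated, centred parts
for n in CAL:
    v=cv2.resize(ims[n],None,fx=4,fy=4,interpolation=cv2.INTER_CUBIC)
    for k,ns,yw in(('round_foot_mid','round',5),('square_foot_mid','square',5),('pull_mid','slot',5),('knob_mid','small',5)):
        m=(cv2.resize(render(n,SH[k],*NEST[ns],np.radians(yw),10),None,fx=4,fy=4)>.5).astype(np.uint8)
        cv2.drawContours(v,cv2.findContours(m,0,2)[0],-1,(0,255,0),1)
    r=(slice(100*4,190*4),slice(175*4,375*4)) if n=='top' else (slice(120*4,260*4),slice(260*4,400*4))
    v=v[r]; cv2.imwrite(f'pics/ov_{n}.png',v[:,:,::-1] if n=='top' else cv2.resize(v,(560,560))[:,:,::-1])
from meas import BX,comp
for k in('bored_foot_mid','short_pull_mid'):
    for n in CAL:
        a=cv2.imread(f'pics/{n}0.png')[:,:,::-1].copy();print(k,n,[np.round([np.nonzero(comp(i,BX[n][k]))[j].mean() for j in(1,0)],1) for i in(a,ims[n])])
print(get_obs()['wrist_force'],get_obs()['t'])
E
```

```text
t 44.7
bored_foot_mid side [array([198.5, 152.9]), array([198.5, 152.9])]
bored_foot_mid top [array([138.6, 253.5]), array([138.6, 253.5])]
short_pull_mid side [array([247.8, 186.2]), array([240. , 170.9])]
short_pull_mid top [array([193.1, 219.3]), array([193.2, 219.2])]
[-0.03444472 -0.1647034  -0.77211129] 47.375
```

View pics/ov_top.png

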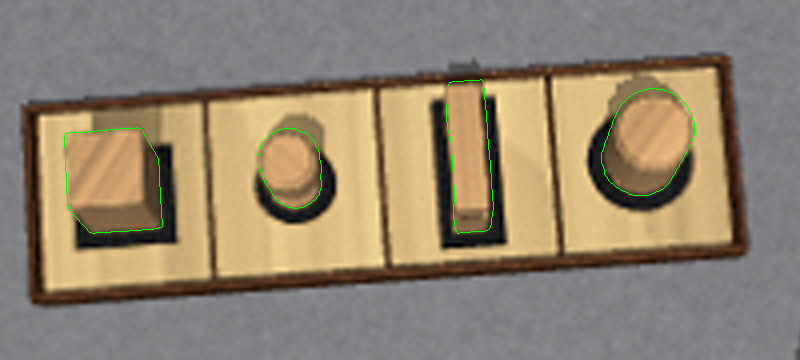

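View pics/ov_side.png

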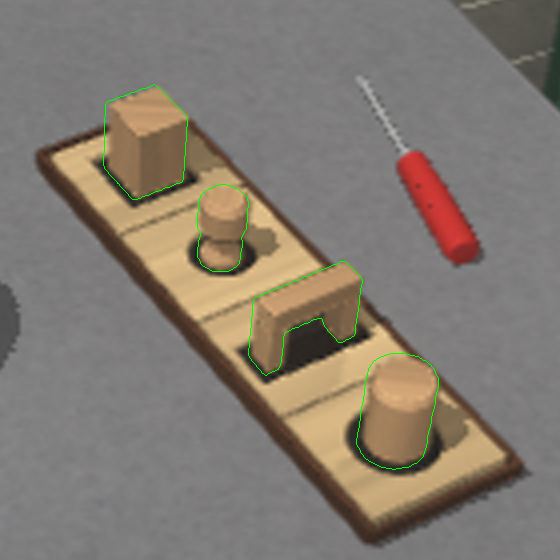

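Both views show all four parts upright and on their predicted seated outlines to within about 2 mm. Handing in.

```bash
python3 -c "
from station import *
sign_off();print('ok')"
```

```text
the job is handed in; nothing more can be done
ok
```

The job is handed in: the solid round foot, long pull, round-headed knob and square foot each stand in their matching nest. The robot clock read about 47 s of the 104 s allowed. `sign_off` reports no verdict, so the result rests on my own checks.

- **Placing:** each part was lowered until it touched, with a 4–6 N rise in wrist force. Contact came 10 mm above the part's height on the bench, which is the height of the recess floor, and only then was it released.
- **Final pictures:** with the arm clear, outlines predicted for centred, upright, seated parts matched what both cameras show to about 2 mm.
- **Look-alikes:** the bored foot's pixel position is unchanged in both views. The short pull's is unchanged in the top view to 0.1 px.
- **Disagreements:** in the side view the short pull's position can't be compared, because in the first picture its mask merged with the square foot's. The two cameras also differed by up to 4–5 mm on where the parts and nests are. I aimed at roughly the mean, which is well inside the 14 mm tolerance.

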